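# Show the helper where the graphite paddle belongs

## Robot

A 6-joint arm with a two-finger parallel gripper is mounted at the origin on the work surface. World frame = base frame: x ahead of the robot, y to its left, z up, the work surface at z = 0. Lengths are in mm, angles in rad, forces in N, time in s.
With the tool pointing down it reaches from about 300 to 775 mm from the base axis. Payload 14.6 kg.
Tool frame: the origin (TCP) lies between the finger pads, 19 mm behind the fingertips; this is the grasp point; z points along the fingers, y is the line along which they close (so a half turn about z gives the same grasp; the last joint's range is limited). The gripper opens to 94 mm and grips with 3 to 60 N. Pads are 16 mm wide; open, the fingers measure 119 mm over their backs; the gripper's body (75 mm by 177 mm) begins 78 mm behind the grasp point.
Start: joints at [-1.409, 0.3, 1.521, -0, 1.321, -0.067], TCP at [124.739, -535.658, 224.246] pointing down, gripper open.
Joint ranges: [-3.03, 3.03], [-0.79, 2.21], [0.23, 2.52], [-1.04, 4.18], [0, 3.07], [-2.55, 2.55]. Speed limits (rad/s): [2.22, 2.22, 2.57, 3.14, 3.14, 3.14].

## Interface

Orientations are given as [roll, pitch, yaw] about the fixed x, y, z axes, in that order (R = Rz(yaw) Ry(pitch) Rx(roll)).
In Python, from cell import telemetry, eyes, manip gives the robot as it stands.
- The arm moves only by the tool play_rows, never from a script. Its arguments are lists of equal length, an entry for each row: "translation": the shift along the world's x, y, z in m, a list of three; "yaw": the turn about the world's z in rad. A call has 1 to 12 rows; each row is the pose to reach, as a shift and turn from the pose commanded when the call began; what a row does not reach only later rows make up. A row lasts 1/8 s, in which the tool goes at most 62.5 mm and 10.7 degrees, less where a joint would pass 70% of its speed; a pose out of reach is approached as far as the arm can. A call with a gripper value outside its range is refused whole. "hand" is the opening, from 0 (shut) to 1 (fully open), set as the call begins (left out, the last holds). The fingers move at their own pace and stop on an object; "force" is the grip in N (left out, the last holds). Time passes only in rows, so rows that repeat a pose let the fingers close. It gives the time, the measured TCP pose, the force, the opening and the grip force at its end, in the units of the state.
- telemetry.read_state(): the state, without advancing time (a new reading comes with each control period).
- eyes.camera(name): name is "scene" or "top"; returns a dict with "pixels" (480x640x3 uint8, red, green, blue), "fx", "fy", "cx", "cy" (pixels), "cam_to_world" (4x4, takes a point from camera to world coordinates). Camera axes: x right, y up, looking along -z (the intrinsics and any distortion apply to the point x, -y, -z); pixel columns grow to the right and rows downward; lengths in mm; the calibration is good to about 2 mm. A picture is of the moment at which its call begins. There is no depth.
- manip.sign_off(): hands the job in; it is judged then, once.
The state is a dict: "clock": time; "joints": joint angles; "qd": joint speeds; "effort": joint torques, N m; "eef_pos": TCP position; "eef_rot": TCP orientation; "wrist_force": force on the tool from outside, world axes, zero at the start; "moment": the same for the moment, N m; "finger_gap": finger opening in mm; "finger_force": force on a finger pad.
Only numpy, scipy, OpenCV 4.12 (cv2) and the standard library are available. Lean on these libraries where they do the work, as an engineer would, in place of code of your own. Each camera call takes 0.05 s, during which the arm holds its last target. There are 200 camera calls.

## Task

Show the new helper which tool to put away and where: first point at the middle of the blade of the graphite paddle lying on the bench, then at the middle of the mouth of the empty tin, the one without rods in it. Each time bring the fingertips two or three centimetres above the spot, fingers pointing down, and keep still there for two full seconds; finish still pointing at the empty tin. Point closely at nothing else, and touch, move or pick up nothing at all.

Things in the scene. Friction and masses are not known exactly. Their poses are not given: they have to be found in the camera images.
- paddle: Graphite paddle lying flat: a matt black rectangular blade 75 x 55 mm and 12 mm thick, and a round wooden handle 17 mm thick and 78 mm long on a short steel shank; 170 mm long in all. About 0.15 kg, loose. Origin: on the bench under the middle of its length; x along the tool from handle to blade, z up.
- paddle_blade (a point): Middle of the top face of the paddle's blade, 12 mm above the bench, 42.5 mm from the paddle's origin along its x; z up.
- empty_tin: Empty open round steel tin, 76 mm across outside, 70 mm inside, 90 mm high, standing upright. About 0.25 kg, loose. Origin: centre of its underside, z up.
- empty_tin_mouth (a point): Middle of the empty tin's open mouth, at the height of its rim, 90 mm above the bench; z up.
- full_tin_a: Steel tin of the same size and shape as the empty one (76 mm across, 90 mm high), holding a bundle of seven glass rod offcuts that are fixed in it and stand up to about 150 mm above the bench. About 0.4 kg. Loose; leave alone. Origin: centre of its underside, z up.
- full_tin_b: Steel tin of the same size and shape as the empty one (76 mm across, 90 mm high), holding a bundle of seven glass rod offcuts that are fixed in it and stand up to about 150 mm above the bench. About 0.4 kg. Loose; leave alone. Origin: centre of its underside, z up.
- brush: Flat bench brush lying on the bench: 24 mm wide, 160 mm long, 12 mm thick, pale wooden handle, aluminium ferrule, black bristle head (rigid). Loose; leave alone. Origin: on the bench under its middle; x from handle to bristles.
- tweezers: Steel tweezers lying flat: 160 mm long, about 20 mm wide, 8 mm thick, two legs that meet near the tip. Loose; leave alone. Origin: on the bench under its middle; x towards the tips.
Things that resemble listed ones, but are neither listed nor needed, are in the scene too. Leave any red look-alike of the empty_tin alone. Of the things that look like the paddle, take the one that is farthest from the robot's base at the start.

How it is judged (in metres and radians):
On the way, in this order (a step that is already met when the one before it is completed fails the run):
1. the tool points at the paddle's blade from just above and dwells (horizontal distance between the grasp point and paddle_blade below 0.025 m and z of the grasp point in the frame of paddle_blade between 0.018 and 0.085 m and angle between the grasp point's own z axis and vertical above 2.3 rad), for 1.5 s.
2. the tool points at the empty tin's mouth from just above and dwells (horizontal distance between the grasp point and empty_tin_mouth below 0.025 m and z of the grasp point in the frame of empty_tin_mouth between 0.018 and 0.085 m and angle between the grasp point's own z axis and vertical above 2.3 rad), for 1.5 s.
At the end, for the whole second after the job is handed in: The TCP is still within 25 mm sideways of the middle of the empty tin's mouth and 18 to 85 mm above its rim, the tool's z axis within about 48 degrees of straight down; all tools and tins at rest within 6 mm of where they started (all of step 2 and distance of each of paddle, brush, tweezers, empty_tin, full_tin_a, full_tin_b from where it was at the start of the episode below 0.006 m and linear speed of each of paddle, brush, tweezers, empty_tin, full_tin_a, full_tin_b below 0.02 m/s); the robot touches nothing.
It fails at once if the arm or fingers touch the bench or any of the tools or tins (contact force between any of the fingers, the arm and anything else above 0.3 N).
It fails at once if a tool or tin is moved, lifted or tipped (by more than 8 mm or 0.15 rad) (distance of any of paddle, brush, tweezers, empty_tin, full_tin_a, full_tin_b from where it was at the start of the episode above 0.008 m or angle between any of paddle, brush, tweezers, empty_tin, full_tin_a, full_tin_b's own z axis and vertical above 0.15 rad).
It fails at once if the brush or the tweezers are pointed at: TCP within 20 mm sideways of their middle and less than 65 mm above the bench ((horizontal distance between the grasp point and brush below 0.02 m and height (world z) of the grasp point below 0.065 m) or (horizontal distance between the grasp point and tweezers below 0.02 m and height (world z) of the grasp point below 0.065 m)).
It fails at once if a tin with rods is pointed at: TCP within 25 mm sideways of its axis and less than 190 mm above the bench ((horizontal distance between the grasp point and full_tin_a below 0.025 m and height (world z) of the grasp point below 0.19 m) or (horizontal distance between the grasp point and full_tin_b below 0.025 m and height (world z) of the grasp point below 0.19 m)).
It also fails if it takes over 42 s, if anything falls off the work surface, if the arm or the gripper's body presses on something with over 40 N, if the wrist force passes 120 N, or if a joint passes its speed limit or range.

## Working session

There is one attempt and no reset: what is moved stays moved. The work goes in short steps, Python scripts to look and compute and a tool call to move; the robot and the scene stay as the last step left them, time stands still between calls to the robot, and variables do not carry over. Pictures are saved under pics/ and viewed, at most 10 in all, crops included, and the job is handed in when it is done.

Besides the shell and the picture viewer there is one more tool, called after "Call:" by a JSON object that holds its "method" and its "body". play_rows: Moves the arm, as the interface text tells. Its arguments: {"type":"object","properties":{"translation":{"type":"array","items":{"type":"array","items":{"type":"number"}}},"yaw":{"type":"array","items":{"type":"number"}},"hand":{"type":"number"},"force":{"type":"number"}},"required":["translation","yaw"]}

```bash
mkdir -p pics
cat > h.py <<'E'
import numpy as np, cv2
from cell import telemetry, eyes, manip
def snap(n,f):
    c=eyes.camera(n); cv2.imwrite(f'pics/{f}.png',c['pixels'][:,:,::-1]); np.savez(f'pics/{f}.npz',**{k:v for k,v in c.items()}); return c
def ray(c,u,v,z):
    T=np.array(c['cam_to_world']); d=T[:3,:3]@np.array([(u-c['cx'])/c['fx'],-(v-c['cy'])/c['fy'],-1.]); o=T[:3,3]
    return o+d*(z-o[2])/d[2]
def proj(c,p):
    T=np.array(c['cam_to_world']); q=T[:3,:3].T@(np.array(p)-T[:3,3]); return c['cx']+c['fx']*q[0]/-q[2], c['cy']-c['fy']*q[1]/-q[2]
E
python3 - <<'E'
from h import *
for n in('top','scene'):
    c=snap(n,n+'0'); print({k:v for k,v in c.items() if k!='pixels'})
print(telemetry.read_state())
E
```

```text
{'fx': 460.11788072436593, 'fy': 460.11788072436593, 'cx': 324.33263749307326, 'cy': 237.54256495497071, 'cam_to_world': array([[-4.81029627e-03,  9.90853271e-01, -1.34857914e-01,
         4.18468367e+02],
       [-9.99966907e-01, -3.88144506e-03,  7.14970688e-03,
         2.24051311e+01],
       [ 6.56086687e-03,  1.34887843e-01,  9.90839152e-01,
         8.81057881e+02],
       [ 0.00000000e+00,  0.00000000e+00,  0.00000000e+00,
         1.00000000e+00]])}
{'fx': 474.6890607968785, 'fy': 474.6890607968785, 'cx': 317.3242494533687, 'cy': 238.08427025632196, 'cam_to_world': array([[ 6.39477204e-02, -5.70989038e-01,  8.18463321e-01,
         1.27557093e+03],
       [ 9.97836883e-01,  4.91082886e-02, -4.37027520e-02,
        -3.27831367e+01],
       [-1.52395407e-02,  8.19487580e-01,  5.72894285e-01,
         6.21652382e+02],
       [ 0.00000000e+00,  0.00000000e+00,  0.00000000e+00,
         1.00000000e+00]])}
{'clock': 0.1, 'joints': array([-1.40857086e+00,  3.00409031e-01,  1.52150834e+00,  6.01756259e-06,
        1.32069170e+00, -6.66161289e-02]), 'qd': array([ 1.66608302e-03, -6.99117504e-04, -1.68112189e-03, -1.11501727e-03,
        6.06763701e-04, -2.27313157e-05]), 'effort': array([ 1.61716707e-03, -5.32642078e+01, -3.53283978e+01,  7.09319534e-02,
        2.34729942e-02, -6.07799234e-05]), 'eef_pos': array([ 124.72312634, -535.45588359,  223.75113769]), 'eef_rot': array([-3.14057888e+00, -7.34752608e-05,  2.28840068e-01]), 'wrist_force': array([ 0.55580096, -0.05672581, -1.27719257]), 'moment': array([-0.05303069,  0.04681592, -0.02569514]), 'finger_force': 0.0, 'finger_gap': 94.02720846045257}
```

View pics/top0.png

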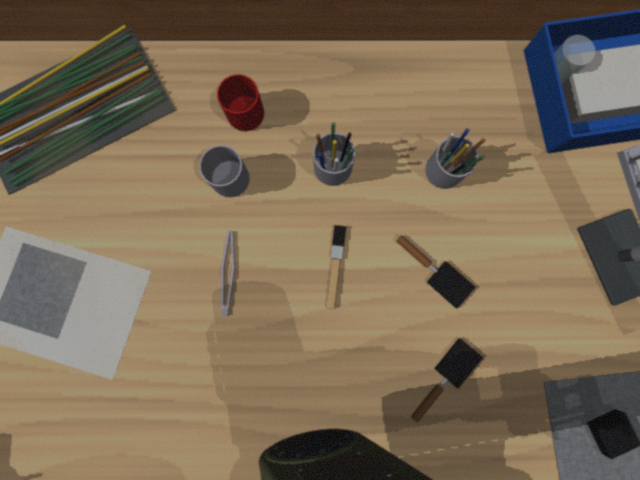

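View pics/scene0.png

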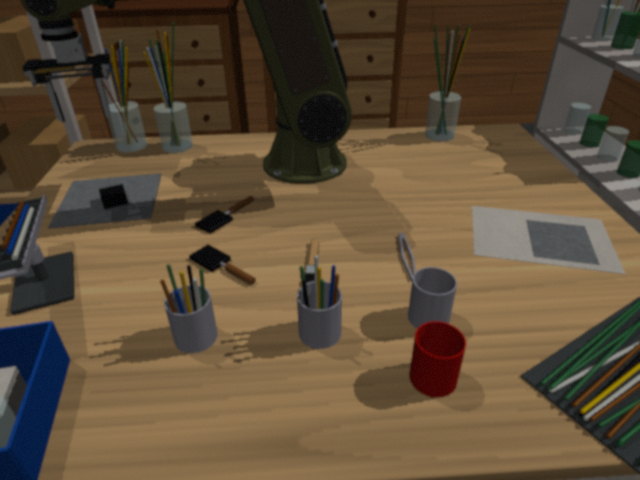

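Top view candidates for the paddle are A, blade at about (451,284), and B, blade at about (459,363). A lies farther from the base, so A is the one. Tin candidates are grey and empty at about (222,165), red look-alike at (240,100), and rodded tins at (334,158) and (450,162). I choose the grey one. Next I measure both and check them in one crop.

Run:
```python
from h import *
L=lambda n:dict(np.load(f'pics/{n}0.npz'))
t=L('top'); s=L('scene')
def blade(c,box,z=12):
    u0,u1,v0,v1=box; g=c['pixels'][v0:v1,u0:u1].max(2)
    m=cv2.morphologyEx((g<60).astype(np.uint8),cv2.MORPH_OPEN,np.ones((5,5)))
    k=max(cv2.findContours(m,0,1)[0],key=cv2.contourArea)+[u0,v0]
    W=np.array([ray(c,*p,z)[:2] for p in k[:,0]],np.float32); r=cv2.minAreaRect(W)
    return k,r
img=t['pixels'][:,:,::-1].copy()
for nm,box in(('A',(395,490,230,315)),('B',(400,500,330,430))):
    k,r=blade(t,box); print(nm,'top',r,'dist',np.hypot(*r[0])); cv2.drawContours(img,[k],-1,(0,255,0),1)
k,r=blade(s,(185,235,240,275)); print('A scene',r)
# handle end A, for the axis
print('handle end',ray(t,400,238,8), 'others', [ray(t,u,v,6)[:2].round() for u,v in((334,266),(229,272))])
# tin: project candidate rim circles; mouth ellipse via mask of interior in top
g=cv2.cvtColor(t['pixels'],cv2.COLOR_RGB2HSV)[140:205,190:260]
m=cv2.morphologyEx(((g[...,1]<70)).astype(np.uint8),cv2.MORPH_CLOSE,np.ones((3,3)))
k=max(cv2.findContours(m,0,1)[0],key=cv2.contourArea)+[190,140]
cv2.drawContours(img,[k],-1,(0,255,0),1)
W=np.array([ray(t,*p,90)[:2] for p in k[:,0]])
x,y=W.T; print('tin x,y extents at z90',x.min(),x.max(),y.min(),y.max())
# rim far side/left edges: fit a circle to the upper-left part (rim silhouette)
sel=k[:,0,1]<170; A=np.c_[2*W[sel],np.ones(sel.sum())]; q=np.linalg.lstsq(A,(W[sel]**2).sum(1),rcond=None)[0]
print('rim circle',q[:2],np.sqrt(q[2]+q[:2]@q[:2]))
p=[*q[:2],90]; print('in scene',proj(s,p)); u,v=proj(t,p)
th=np.linspace(0,6.28,40)
for c,im in((t,img),(s,s2:=s['pixels'][:,:,::-1].copy())):
    pts=np.array([proj(c,[q[0]+38*np.cos(a),q[1]+38*np.sin(a),90]) for a in th]).round().astype(int); cv2.polylines(im,[pts],True,(255,0,255),1)
a=cv2.resize(img[130:330,190:490],None,fx=2,fy=2,interpolation=2); b=cv2.resize(s2[220:420,180:480],None,fx=1.3,fy=1.3)
cv2.imwrite('pics/chk.png',np.vstack([a[:, :600],cv2.copyMakeBorder(b[:200],0,0,0,600-b.shape[1],0)]))
```

```text
A top ((447.16094970703125, -221.7749481201172), (73.78291320800781, 54.02766418457031), 47.63947677612305) dist 499.1362965729649
B top ((302.9908752441406, -229.75765991210938), (55.21747589111328, 74.6768569946289), 49.10721206665039) dist 380.25261704490464
A scene ((457.5917663574219, -219.95767211914062), (80.92765045166016, 58.769325256347656), 47.862876892089844)
handle end [ 535.84260726 -128.93447094    8.        ] others [array([483.,  -2.]), array([472., 197.])]
tin x,y extents at z90 600.3050367192824 693.2449679479868 149.03689204818673 238.19962716898308
rim circle [653.32333731 199.35889727] 40.20875820924775
in scene (np.float64(432.50986971405956), np.float64(277.8249657367643))
```

View pics/chk.png

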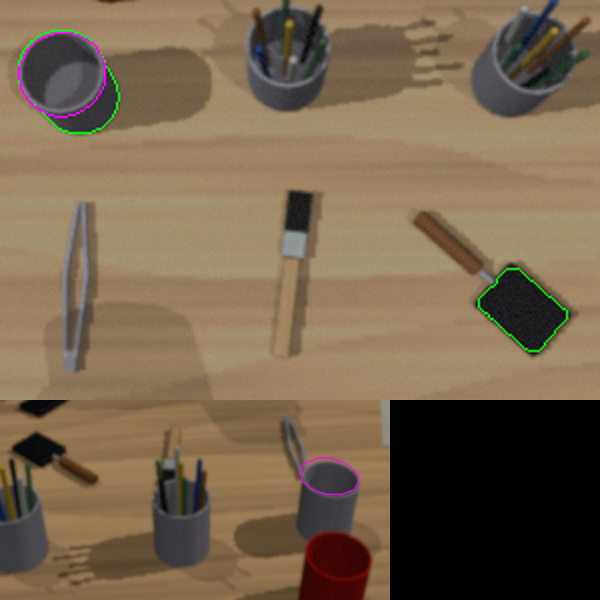

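The magenta rim circle sits on the grey, rodless tin in both views, with the mouth at (653,199). The green contour fits the farther paddle's blade at 74x54 mm, centred near (448,-221) and 499 mm from the base (the other is at 380 mm). I go above the blade with the fingers shut.

Call:
{"method": "play_rows", "body": {"translation": [[0.03,0.03,0],[0.065,0.063,0],[0.1,0.097,0],[0.135,0.13,0],[0.17,0.165,0],[0.205,0.2,0],[0.24,0.233,0],[0.275,0.267,-0.01],[0.305,0.297,-0.03],[0.323,0.315,-0.06],[0.323,0.315,-0.09],[0.323,0.315,-0.09]], "yaw": [0,0,0,0,0,0,0,0,0,0,0,0], "hand": 0}}

```text
clock: 1.6
eef_pos: [446.9, -219.9, 132.5]
eef_rot: [-3.139, 0.003, 0.229]
wrist_force: [-0.5, -1.2, -0.2]
finger_gap: 0.1
finger_force: 0.0
```

Run:
```python
from h import *
s=telemetry.read_state(); print(s['clock'],s['eef_pos'],s['eef_rot'],s['finger_gap'])
c=snap('scene','s1'); print(proj(c,[448,-221,12]),proj(c,s['eef_pos']-[0,0,19]))
cv2.imwrite('pics/s1c.png',cv2.resize(c['pixels'][100:400,80:480,::-1],None,fx=2,fy=2))
```

```text
1.6 [ 446.89003514 -219.92462953  132.52560328] [-3.13867030e+00  3.08984279e-03  2.29338122e-01] 0.1362384660795491
(np.float64(209.44465511712087), np.float64(255.00995740640982)) (np.float64(202.7545277325498), np.float64(214.58911310431628))
```

View pics/s1c.png

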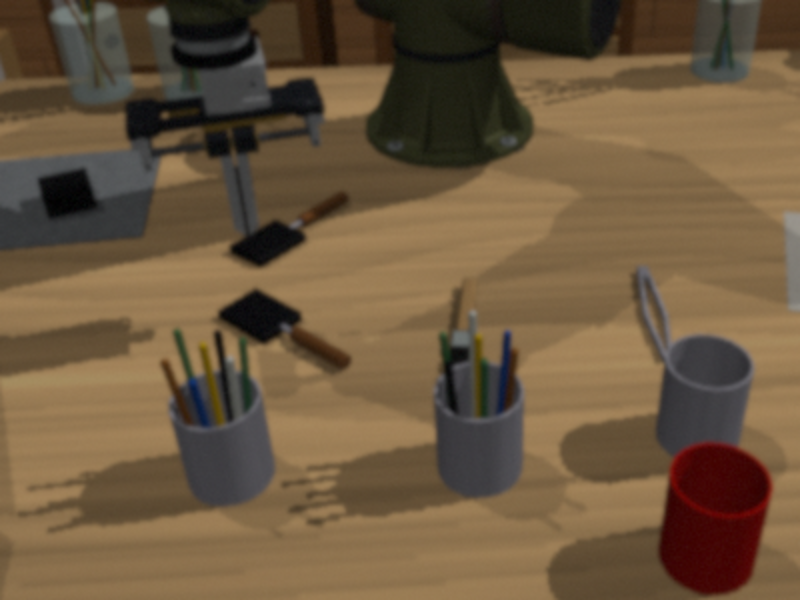

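The closed fingertips hang over the far paddle's blade: tips at crop (245,229), blade centre at crop (260,313), both matching the projections. Clear to descend and dwell.

Call:
{"method": "play_rows", "body": {"translation": [[0.001,0,-0.02],[0.002,0,-0.04],[0.002,0,-0.06],[0.002,0,-0.073],[0.002,0,-0.078],[0.002,0,-0.078],[0.002,0,-0.078],[0.002,0,-0.078],[0.002,0,-0.078],[0.002,0,-0.078],[0.002,0,-0.078],[0.002,0,-0.078]], "yaw": [0,0,0,0,0,0,0,0,0,0,0,0]}}

```text
clock: 3.15
eef_pos: [449.7, -220.7, 56.2]
eef_rot: [-3.142, 0.0, 0.229]
wrist_force: [-0.4, 0.6, -0.1]
finger_gap: 0.5
finger_force: 0.0
```

Call:
{"method": "play_rows", "body": {"translation": [[0,0,0],[0,0,0],[0,0,0],[0,0,0],[0,0,0],[0,0,0],[0,0,0],[0,0,0],[0,0,0],[0,0,0],[0,0,0],[0,0,0]], "yaw": [0,0,0,0,0,0,0,0,0,0,0,0]}}

```text
clock: 4.65
eef_pos: [449.7, -220.6, 56.2]
eef_rot: [-3.142, 0.0, 0.229]
wrist_force: [-0.1, -0.3, -0.6]
finger_gap: 0.3
finger_force: 0.0
```

Call:
{"method": "play_rows", "body": {"translation": [[0,0,0],[0,0,0.03],[0,0,0.08],[0,0,0.13],[0,0,0.18],[0,0,0.205],[0.01,0.02,0.21],[0.03,0.06,0.21],[0.05,0.105,0.21],[0.07,0.15,0.21],[0.09,0.19,0.21],[0.1,0.21,0.21]], "yaw": [0,0,0,0,0,0,0,0,0,0,0,0]}}

```text
clock: 6.15
eef_pos: [550.3, -8.7, 266.1]
eef_rot: [-3.141, 0.0, 0.231]
wrist_force: [0.4, -0.1, 0.5]
finger_gap: 0.4
finger_force: 0.0
```

Call:
{"method": "play_rows", "body": {"translation": [[0.02,0.04,0],[0.04,0.08,0],[0.06,0.12,0],[0.08,0.165,0],[0.095,0.195,0],[0.103,0.21,0],[0.103,0.21,-0.02],[0.103,0.21,-0.04],[0.103,0.21,-0.06],[0.103,0.21,-0.065],[0.103,0.21,-0.065],[0.103,0.21,-0.065]], "yaw": [0,0,0,0,0,0,0,0,0,0,0,0]}}

```text
clock: 7.65
eef_pos: [653.0, 199.4, 202.3]
eef_rot: [-3.142, -0.001, 0.229]
wrist_force: [0.2, 0.9, 0.8]
finger_gap: 0.7
finger_force: 0.0
```

Run:
```python
from h import *
s=telemetry.read_state(); print(s['clock'],s['eef_pos'],s['eef_rot'])
c=snap('scene','s2'); print(proj(c,[653,199,90]),proj(c,s['eef_pos']+[0,0,-19]))
cv2.imwrite('pics/s2c.png',cv2.resize(c['pixels'][100:400,240:640,::-1],None,fx=2,fy=2))
```

```text
7.65 [653.02989091 199.3909509  202.29455618] [-3.14155633e+00 -1.42230223e-03  2.28727467e-01]
(np.float64(432.2569316901594), np.float64(277.71678965088915)) (np.float64(439.5933396594885), np.float64(233.38114934493274))
```

View pics/s2c.png

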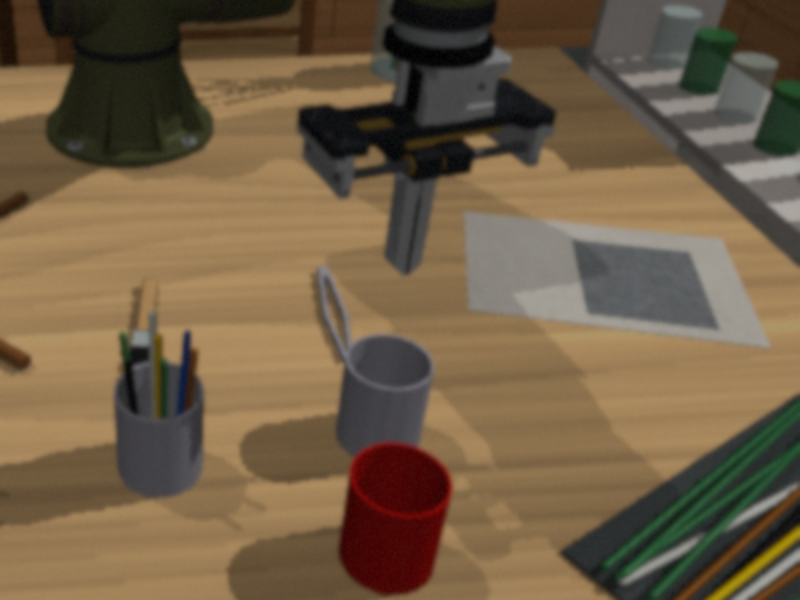

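The shut fingers hang just above the grey tin: tips at crop (406,272), mouth centre at (388,364). Both sit within 2 to 4 px of the projections, so I lower and dwell.

Call:
{"method": "play_rows", "body": {"translation": [[0.001,0,-0.02],[0.003,0,-0.04],[0.003,0,-0.055],[0.003,0,-0.062],[0.003,0,-0.065],[0.003,0,-0.065],[0.003,0,-0.065],[0.003,0,-0.065],[0.003,0,-0.065],[0.003,0,-0.065],[0.003,0,-0.065],[0.003,0,-0.065]], "yaw": [0,0,0,0,0,0,0,0,0,0,0,0]}}

```text
clock: 9.2
eef_pos: [655.8, 199.3, 136.3]
eef_rot: [3.142, -0.0, 0.229]
wrist_force: [-0.4, 0.2, 0.0]
finger_gap: 0.8
finger_force: 0.0
```

Call:
{"method": "play_rows", "body": {"translation": [[0,0,0],[0,0,0],[0,0,0],[0,0,0],[0,0,0],[0,0,0],[0,0,0],[0,0,0],[0,0,0],[0,0,0],[0,0,0],[0,0,0]], "yaw": [0,0,0,0,0,0,0,0,0,0,0,0]}}

```text
clock: 10.7
eef_pos: [655.7, 199.4, 136.2]
eef_rot: [-3.142, 0.0, 0.229]
wrist_force: [-0.1, 0.2, 1.2]
finger_gap: 0.3
finger_force: 0.0
```

Run:
```python
from h import *
c=snap('scene','s3')
cv2.imwrite('pics/s3c.png',cv2.resize(c['pixels'][200:350,340:540,::-1],None,fx=3,fy=3))
```

```text
(no output)
```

View pics/s3c.png

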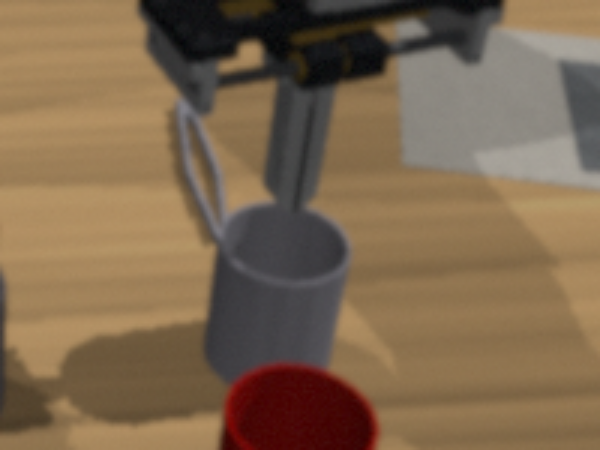

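The fingertips, at crop (295,208), stand about 27 mm above the mouth centre at (286,244), and nothing is touched. I hand in.

```bash
python3 -c "
from h import *
print(manip.sign_off())"
```

```text
the job is handed in; nothing more can be done
None
```

I pointed at the far paddle's blade and then at the empty grey tin's mouth, over two seconds each with the fingertips about 25 mm above; I saw no contact or movement and handed the job in still pointing at the tin (no verdict was returned).

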